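# Hand-index the fraction collector and switch its drive on

### The job

With the screwdriver from the stand, reach through the slot in the fraction collector's deck and push the carousel's star wheel on, tooth by tooth, until the first open vial (the one next to the capped ones) stands under the nozzle; neither the gripper nor the screwdriver may touch the vials, and the gripper must not touch the carousel. Put the screwdriver back upright in its hole in the stand. Then lift the collar of the drive's locking toggle, flip the lever over to the far side and let the collar drop home, leaving everything else where it is.

Things in the scene. Friction and masses are not known exactly. Their poses are not given: they have to be found in the camera images.
- collector: The fraction collector: cream sheet-metal unit, 240 mm (x) by 300 mm (y), flat deck 100 mm above the bench; fixed. Origin: centre of its underside; x points away from the robot, y to its left, z up; it stands turned by up to 0.2 rad. The nozzle arm (180 mm above the bench) stands at its far side, the toggle on the strip at its right (-y).
- turntable: What turns on the carousel, about a vertical axis at (0, 30) mm of the collector: the star wheel under the deck and, in a 154 mm round opening of the deck, the top with 24 vial places on a 64 mm radius. Origin on the axis, at bench height. The gripper keeps off it.
- vials: The 12 mm vials standing on the turntable (same origin), tops 20 mm above the deck. Not to be touched by anything.
- slot (a point): Centre, at deck height, of the access slot in the deck, on the robot's side of the carousel, at (-90, 30) mm of the collector, axes as the collector's. 39 mm long along y, 16 mm wide along x, sheet 4 mm thick. The star wheel's teeth pass below: their tops 8 mm, their undersides 20 mm under the deck's surface, 25 mm of free space under them.
- slot_gap (a point): Point of the slot 12 mm to +y of its centre, at deck height. At rest a tooth (6.6 mm thick; pitch 23.6 mm) stands under the slot's centre, and the gap beside it is centred here. A blade let down here and drawn towards -y, past the slot's centre, pushes that tooth ahead of it. The slot's length allows one tooth a stroke: then lift the blade out and put it in here again.
- carousel (a joint): Angle of the star wheel, rad, growing counter-clockwise from above (teeth under the slot move to the collector's -y). 0 = first open vial under the nozzle; starts 2 to 4 teeth short. One tooth is 0.2618. A spring ball holds it at each multiple of that (at the start it may sit 0.04 off it until touched): past half-way it snaps on, short of it it falls back. Takes about 3 N at the slot.
- first_open_vial (a point): Centre of the mouth of the first open vial, 120 mm above the bench: an amber vial without a cap, next to the row of eight white-capped ones, on the carousel.
- nozzle (a point): Tip of the nozzle's needle, 131 mm above the bench.
- driver_grip (a point): The flat screwdriver, about 90 g, standing blade down in the stand. Point on its axis in the lower handle, 88 mm above the blade's tip, 30 mm above the stand's top. z points up to the handle. Black handle 26 mm along its x, 18 mm along its y (grasp across these), 63 to 129 mm above the tip. Blade 7 mm wide along x, 2.6 mm thick along y; it pushes with its flat face, along its y.
- driver_tip (a point): Tip of the screwdriver's blade, 88 mm below the grip point. Shaft 7 mm round; blade 16 mm long. A guard under the handle, 30 by 24 mm and 5 mm thick, rests on the stand with its underside, 58 mm above the tip.
- stand: Grey tool stand, a block of 100 mm (its x) by 50 mm (its y), 60 mm high, fixed. Origin: centre of its underside. The screwdriver's hole is at (-22, 0) mm; at (+30, 0) mm stands another, thin-handled tool (13 mm round, top 126 mm above the bench), fixed.
- stand_hole (a point): Centre of the mouth of the screwdriver's hole, at the stand's top, 60 mm above the bench; the hole is 16 mm square and goes right through. Axes as the stand's.
- drive_toggle (a joint): Angle of the locking toggle's lever, rad: 0 = off, leaning 0.35 rad to the robot's side (collector's -x); 0.70 = on, leaning 0.35 rad to the far side (+x). It turns about a level axis along the collector's y. A rib across the bushing blocks it unless the collar is lifted at least 6 mm along the lever; once the collar drops on the far side it is locked there, with 0.1 rad of play.
- toggle_collar (a joint): Lift of the toggle's collar along the lever, m: 0 = down (locked), at most 0.008. A spring pulls it down, 3 N at the bottom and 5.4 N at the top.
- collar (a point): Centre of the toggle's collar, a dark steel sleeve 18 mm long on the lever, 28 mm from the pivot along the lever while it is down: 16 mm along its own x, with two flats 14 mm apart along its own y (the collector's y) to pinch. z points up along the lever. The lever's round end stands 20 mm beyond.
- toggle_pivot (a point): The lever's pivot, at deck height in the middle of the toggle's bushing (14 mm round, 10 mm high), at (-25, -113) mm of the collector. Axes as the collector's.
- solvent_bottle: Amber bottle, 56 mm round, 115 mm high, upright; origin under its centre. Bystander.
- beaker: Glass beaker, 68 mm round, 85 mm high; origin under its centre. Bystander.
- wrench: Flat open-ended wrench, 150 mm, lying on the bench; origin under its centre. Bystander.
- syringe: Syringe, about 130 mm long, 19 mm high, lying on the bench; origin under its middle. Bystander.
- vial_box: Low cardboard box of empty vials, 100 by 75 mm, 35 mm high; origin under its centre. Bystander.

How it is judged (in metres and radians):
On the way, in this order (a step that is already met when the one before it is completed fails the run):
1. the first open vial rests under the nozzle (horizontal distance between first_open_vial and nozzle below 0.004 m and velocity of joint carousel between -0.1 and 0.1 rad/s), for 0.3 s.
2. the screwdriver stands in its hole in the stand, let go (horizontal distance between driver_grip and stand_hole below 0.012 m and z of driver_grip in the frame of stand below 0.094 m and angle between driver_grip's own z axis and vertical below 0.12 rad and contact force between driver and the fingers below 0.1 N), for 0.2 s.
3. the toggle's lever is over on the far side with its collar dropped home (value of joint drive_toggle above 0.5 rad and value of joint toggle_collar below 0.0015 m), for 0.2 s.
At the end, for the whole second after the job is handed in: First open vial at rest under the nozzle (within 4 mm from above); screwdriver upright (0.12 rad) in its hole, axis within 12 mm of the hole's centre, at most 4 mm short of seated; toggle lever on the far side (above 0.5 rad), collar down (within 1.5 mm) (all of step 1 and all of step 3 and horizontal distance between driver_grip and stand_hole below 0.012 m and z of driver_grip in the frame of stand below 0.094 m and angle between driver_grip's own z axis and vertical below 0.12 rad); the robot touches nothing.
It fails at once if the gripper or the arm touches the carousel or its vials (contact force between any of the fingers, the arm and turntable above 1 N).
It fails at once if the screwdriver touches the vials (contact force between driver and vials above 1 N).
It fails at once if a bystander is moved by more than 30 mm (distance of any of solvent_bottle, beaker, wrench, syringe, vial_box from where it was at the start of the episode above 0.03 m).
It also fails if it takes over 72 s, if anything falls off the work surface, if the arm or the gripper's body presses on something with over 40 N, if the wrist force passes 120 N, or if a joint passes its speed limit or range.

### The arm

A 6-joint arm with a two-finger parallel gripper is mounted at the origin on the work surface. World frame = base frame: x ahead of the robot, y to its left, z up, the work surface at z = 0. Lengths are in m, angles in degrees, forces in N, time in s.
With the tool pointing down it reaches from about 0.375 to 0.9 m from the base axis. Payload 3.1 kg.
Tool frame: the origin (TCP) lies where the fingers leave the gripper's body, on its centre line; the fingertips stand 73 mm ahead of it and the grasp point (between the pads) lies 54 mm ahead of it; z points along the fingers, y is the line along which they close (so a half turn about z gives the same grasp; the last joint's range is limited). The gripper opens to 85 mm and grips with 20 to 120 N. Pads are 22 mm wide; open, the fingers measure 114 mm over their backs; the gripper's body (76 mm by 85 mm) begins 54 mm behind the grasp point. The pads swing forward as they close: fully open they stand 13 mm farther back than shut.
Start: joints at [-86.259, 30.224, 82.088, -0, 67.689, -10.227], TCP at [0.151, -0.606, 0.304] pointing down, gripper open.
Joint ranges: [-176.69, 176.69], [-43.24, 126.21], [12.49, 139.97], [-82, 262], [0, 151.66], [-163.58, 163.58]. Speed limits (degrees/s): [159.86, 159.86, 180, 180, 180, 180].

### API

Orientations are given as [roll, pitch, yaw] about the fixed x, y, z axes, in that order (R = Rz(yaw) Ry(pitch) Rx(roll)).
In Python, from plant import * gives the robot as it stands. The module is installed in compiled form; this text tells all that it offers.
- The arm moves only by the tool drive_tool, never from a script. Its argument "moves" is text: rows parted by semicolons, each of 6 numbers parted by spaces: the shift along the tool's x, y, z as a fraction of full scale, then the turn, a rotation vector about the tool's x, y, z as a fraction of full scale. In form: x y z wx wy wz; .... A call has 1 to 20 rows; each row shifts and turns the commanded pose from where the row before left it, along the tool's axes as they then stand; what a row does not reach is not made up. Full scale, the value 1, is 0.05 m for a shift and 10 degrees for a turn. A row lasts 1/8 s, in which the tool goes at most 62.5 mm and 10.7 degrees, less where a joint would pass 70% of its speed; a pose out of reach is approached as far as the arm can. A call with a number of a shift or a turn outside -1 to 1 is refused whole. A call with a gripper value outside its range is refused whole. "grip" is the closure in counts, from 0 (fully open) to 255 (shut), set as the call begins (left out, the last holds). The fingers move at their own pace and stop on an object; the grip force is fixed at half the most. Time passes only in rows, so rows that do not move let the fingers close. It gives the time, the measured TCP pose, the force, the opening and the grip force at its end, in the units of the state.
- get_state(): the state, without advancing time (a new reading comes with each control period).
- capture(name): name is "scene" or "top" or "wrist"; returns (picture, depth): 420x560x3 uint8, red, green, blue; 420x560 float32, m along the optical axis (not along the pixel's ray), 0 where there is no reading.
- camera_model(name): a dict with "intrinsics" (3x3 intrinsics, pixels), "rvec" (rotation vector, rad) and "tvec" (3), from world to camera coordinates, as OpenCV has them. Camera axes: x right, y down, z forward; pixel columns grow to the right and rows downward; lengths in m; the calibration is good to about 2 mm. A picture is of the moment at which its call begins: read the wrist's pose just before it. camera_model takes no time and is no camera call; for the wrist camera it gives the pose at the moment of the call.
- sign_off(): hands the job in; it is judged then, once.
The state is a dict: "time": time; "qpos": joint angles; "dq": joint speeds; "effort": joint torques, N m; "tool_pos": TCP position; "ee_rot": TCP orientation; "contact_force": force on the tool from outside, world axes, zero at the start; "ft_torque": the same for the moment, N m; "grip_width": finger opening in m; "finger_force": force on a finger pad.
Only numpy, scipy, OpenCV 4.12 (cv2) and the standard library are available. Lean on these libraries where they do the work, as an engineer would, in place of code of your own. Each camera call takes 0.05 s, during which the arm holds its last target. There are 200 camera calls.

## Working session

There is one attempt and no reset: what is moved stays moved. The work goes in short steps, Python scripts to look and compute and a tool call to move; the robot and the scene stay as the last step left them, time stands still between calls to the robot, and variables do not carry over. Pictures are saved under pics/ and viewed, at most 10 in all, crops included, and the job is handed in when it is done.

Besides the shell and the picture viewer there is one more tool, called after "Request:" by a JSON object that holds its "method" and its "body". drive_tool: Moves the arm, as the interface text tells. Shift numbers are shares of 0.05 m and turn numbers shares of 10 degrees, none past 1 either way. Its arguments: {"type":"object","properties":{"moves":{"type":"string"},"grip":{"type":"number"}},"required":["moves"]}

```bash
mkdir -p pics; ls
python3 - <<'E'
from plant import *
import cv2,numpy as np
print(get_state())
for n in ["scene","top"]:
    p,d=capture(n); np.savez(f"{n}0.npz",p=p,d=d); cv2.imwrite(f"pics/{n}0.png",p[:,:,::-1]); m=camera_model(n);print(n,m)
    R=cv2.Rodrigues(np.array(m["rvec"]))[0]; print(-R.T@np.array(m["tvec"]).ravel())
E
```

```text
pics
{'time': 0.0, 'qpos': array([-8.62602400e+01,  3.02777280e+01,  8.21580785e+01,  5.08080719e-04,
        6.76884048e+01, -1.02287812e+01]), 'dq': array([ 0.08266455,  0.03987569, -0.00425116,  0.05801514, -0.01513332,
        0.11818651]), 'effort': array([ 1.62256129e-04, -4.42348731e+01, -1.78025097e+01, -1.07100034e-04,
        8.41158297e-03,  1.89097130e-05]), 'tool_pos': array([ 0.15084508, -0.60593578,  0.30293732]), 'ee_rot': array([-1.79877846e+02, -2.25194709e-02,  1.39683238e+01]), 'contact_force': array([-0.01504058, -0.57153457,  0.34598841]), 'ft_torque': array([-0.02587144, -0.02542767, -0.04953584]), 'finger_force': 0.0, 'grip_width': 0.0855811912322814}
scene {'intrinsics': array([[422.2613182 ,   0.        , 276.5426575 ],
       [  0.        , 422.2613182 , 219.37257008],
       [  0.        ,   0.        ,   1.        ]]), 'rvec': array([ 2.21465685,  0.74650874, -0.33701637]), 'tvec': array([-0.43122241, -0.16218175,  1.48223774])}
[ 1.07755152 -0.68910879  0.87937262]
top {'intrinsics': array([[418.52855639,   0.        , 280.96177289],
       [  0.        , 418.52855639, 210.96744227],
       [  0.        ,   0.        ,   1.        ]]), 'rvec': array([ 2.10543962, -2.15722141,  0.1910581 ]), 'tvec': array([0.00988803, 0.56277036, 1.13063194])}
[0.35729447 0.0030237  1.21139108]
```

View pics/top0.png

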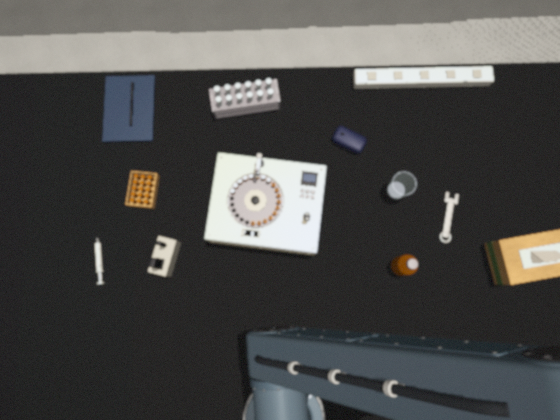

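View pics/scene0.png

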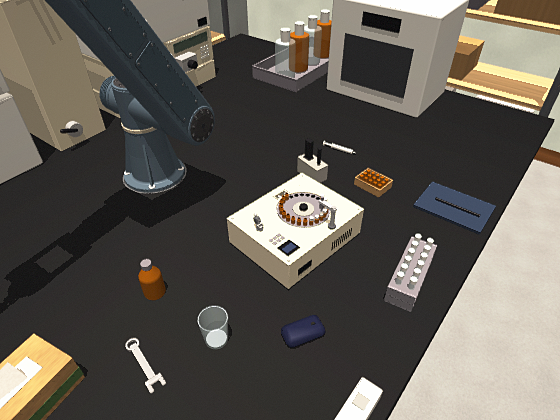

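The top view shows the collector centred near (267,203), with the slot at (251,233) and the toggle at (307,217). The stand is at (163,257), with the screwdriver probably at its lower-left end. The scene view agrees, with the stand at (312,165). Next I'll take coarse positions and work out how the wrist camera is mounted.

```bash
cat > h.py <<'E'
from plant import *
import cv2,numpy as np
from scipy.spatial.transform import Rotation as Ro
def cam(m):
    R=cv2.Rodrigues(np.array(m["rvec"]))[0]; return np.array(m["intrinsics"]),R,np.array(m["tvec"]).ravel()
def plane(m,uv,z):
    K,R,t=cam(m); c=-R.T@t
    uv=np.atleast_2d(np.array(uv,float)); r=(np.c_[uv,np.ones(len(uv))]@np.linalg.inv(K).T)@R
    return c+r*((z-c[2])/r[:,2])[:,None]
def proj(m,P):
    K,R,t=cam(m); q=(np.atleast_2d(P)@R.T+t)@K.T; return q[:,:2]/q[:,2:]
def tool(s):
    return np.array(s["tool_pos"]),Ro.from_euler("xyz",s["ee_rot"],degrees=True).as_matrix()
def snap(n,f):
    s=get_state(); m=camera_model(n); p,d=capture(n)
    np.savez(f+".npz",p=p,d=d,m=np.array(m,dtype=object),s=np.array(s,dtype=object)); cv2.imwrite(f"pics/{f}.png",p[:,:,::-1]); return s,m,p,d
def load(f):
    z=np.load(f+".npz",allow_pickle=True); return z["s"].item(),z["m"].item(),z["p"],z["d"]
E
python3 - <<'E'
from h import *
np.set_printoptions(precision=4,suppress=True)
m=camera_model("top"); p=np.load("top0.npz")["p"]
g=cv2.cvtColor(p,cv2.COLOR_RGB2HSV)
mask=((g[...,2]>130)&(g[...,1]<90)).astype(np.uint8)
mask=cv2.morphologyEx(mask,cv2.MORPH_CLOSE,np.ones((3,3)))
cs,_=cv2.findContours(mask[120:300],cv2.RETR_EXTERNAL,2)
for c in cs:
    if cv2.contourArea(c)>200:
        (x,y),wh,a=cv2.minAreaRect(c); y+=120; b=cv2.boxPoints(((x,y),wh,a)); print((x,y),wh,a); print(plane(m,b,.1 if wh[0]>80 else .06),plane(m,[[x,y]],.1 if wh[0]>80 else .06))
for n,u,z in [("slot",(251,233),.1),("toggle",(307,217),.1),("stand",(163,257),.06),("nozzle",(257,168),.15),("bottle",(405,265),.1)]: print(n,plane(m,u,z))
s=get_state();T,R=tool(s);w=camera_model("wrist");K,Rc,t=cam(w)
print("wrist cam in tool",R.T@(-Rc.T@t-T)); print(Rc@R); print(K)
E
```

```text
(540.0358276367188, 255.60076904296875) (21.446456909179688, 42.11943817138672) 79.87532806396484
[[ 0.4397 -0.6517  0.06  ]
 [ 0.4573 -0.7688  0.06  ]
 [ 0.3993 -0.771   0.06  ]
 [ 0.382  -0.655   0.06  ]] [[ 0.4194 -0.7115  0.06  ]]
(98.26770782470703, 262.01548767089844) (44.10209655761719, 6.784938335418701) 86.18592071533203
[[0.4915 0.5153 0.06  ]
 [0.4923 0.4967 0.06  ]
 [0.3723 0.4827 0.06  ]
 [0.3716 0.501  0.06  ]] [[0.4314 0.4989 0.06  ]]
(161.8113250732422, 255.66036987304688) (20.05463981628418, 38.73567199707031) 15.94539737701416
[[0.4024 0.3654 0.06  ]
 [0.5038 0.3392 0.06  ]
 [0.4872 0.2856 0.06  ]
 [0.3863 0.3126 0.06  ]] [[0.4445 0.3258 0.06  ]]
(447.93243408203125, 217.40541076660156) (13.809514999389648, 50.14168930053711) 9.462321281433105
[[ 0.4664 -0.4323  0.06  ]
 [ 0.6054 -0.468   0.06  ]
 [ 0.5979 -0.5058  0.06  ]
 [ 0.4592 -0.4693  0.06  ]] [[ 0.5315 -0.4686  0.06  ]]
(396.0, 189.0) (16.0, 16.0) 90.0
[[ 0.6398 -0.3087  0.06  ]
 [ 0.6387 -0.354   0.06  ]
 [ 0.5925 -0.3505  0.06  ]
 [ 0.5936 -0.3056  0.06  ]] [[ 0.6161 -0.3297  0.06  ]]
(265.8956298828125, 200.7799072265625) (114.73026275634766, 93.32594299316406) 7.206057071685791
[[ 0.4807  0.2057  0.1   ]
 [ 0.7374  0.1753  0.1   ]
 [ 0.6886 -0.1382  0.1   ]
 [ 0.4352 -0.0959  0.1   ]] [[0.5829 0.0366 0.1   ]]
slot [[0.4961 0.078  0.1   ]]
toggle [[ 0.5357 -0.0731  0.1   ]]
stand [[0.4408 0.3224 0.06  ]]
nozzle [[0.661  0.0568 0.15  ]]
bottle [[ 0.4013 -0.327   0.1   ]]
wrist cam in tool [ 0.0773  0.001  -0.0707]
[[-0.0007  1.     -0.0013]
 [-0.9531 -0.0011 -0.3026]
 [-0.3026  0.001   0.9531]]
[[348.072    0.     280.0518]
 [  0.     348.072  211.3835]
 [  0.       0.       1.    ]]
```

Request:
{"method": "drive_tool", "body": {"moves": "0.8 -0.9 -0.3 0 0 0;0.8 -0.9 -0.3 0 0 0;0.8 -0.9 -0.3 0 0 0;0.8 -0.9 -0.3 0 0 0;0.8 -0.9 -0.3 0 0 0;0.8 -0.9 -0.3 0 0 0;0.8 -0.9 0 0 0 0;0.8 -0.9 0 0 0 0;0.8 -0.9 0 0 0 0;0.8 -0.9 0 0 0 0;0.8 -0.9 0 0 0 0;0.8 -0.9 0 0 0 0;0 0 0 0 0 0;0 0 0 0 0 0;0 0 0 0 0 0"}}

```text
time: 1.98
tool_pos: [0.4858, 0.0322, 0.3937]
ee_rot: [180.0, 0.0, 13.9]
contact_force: [-0.3, 0.5, 0.4]
grip_width: 0.0854
finger_force: 0.0
```

Run:
```python
from h import *
s,m,p,d=snap("wrist","w1"); print(s["tool_pos"],s["ee_rot"],s["qpos"])
cv2.imwrite("pics/w1x.png",cv2.resize(p[:,:,::-1],(800,600),interpolation=cv2.INTER_CUBIC))
```

```text
[0.48578334 0.03221291 0.39373772] [1.79997802e+02 4.79190822e-02 1.38531432e+01] [-9.37543688e+00  1.33881063e+01  9.44125781e+01 -2.19660381e-02
  7.22424845e+01  6.67781263e+01]
```

View pics/w1x.png

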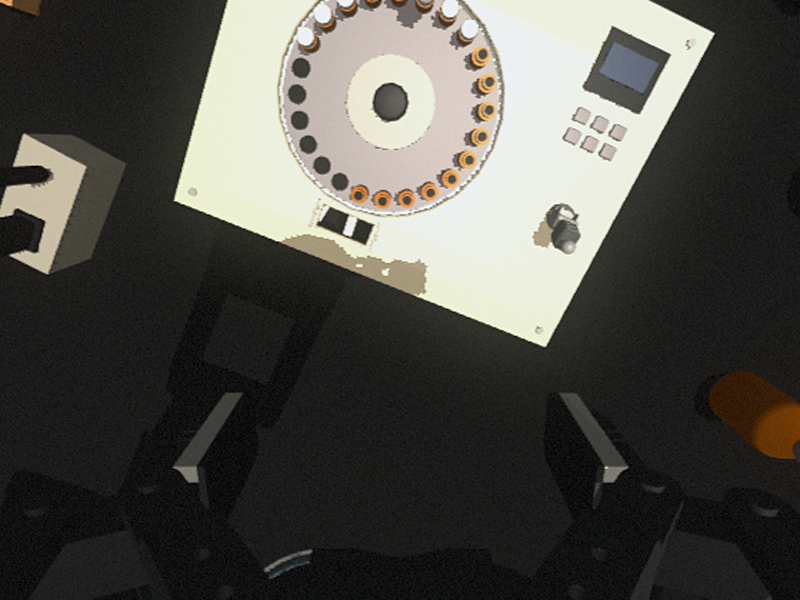

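The wrist view (800×600 scale) shows:
- **Slot:** at (345,222), with one tooth in its middle.
- **Toggle:** pivot near (565,210), its end at (568,247).
- **Vials:** the first open one is at (480,56); the nozzle is near (408,12).
- **Stand:** at the left edge, with the driver handle around (20,230).

Next I'll fit the collector.

```bash
cat > col.py <<'E'
from h import *
import sys
np.set_printoptions(precision=4,suppress=True)
s,m,p,d=load("w1")
g=cv2.cvtColor(p,cv2.COLOR_RGB2HSV); K,R,t=cam(m)
# deck mask from depth: points at z~.1
v,u=np.mgrid[:420,:560]
X=(np.stack([(u-K[0,2])/K[0,0]*d,(v-K[1,2])/K[1,1]*d,d],-1)-t)@R
dk=((abs(X[...,2]-.1)<.008)&(d>0)).astype(np.uint8)
dk=cv2.morphologyEx(dk,cv2.MORPH_CLOSE,np.ones((9,9)))
dk=cv2.morphologyEx(dk,cv2.MORPH_OPEN,np.ones((9,9)))
c=max(cv2.findContours(dk,cv2.RETR_EXTERNAL,cv2.CHAIN_APPROX_NONE)[0],key=cv2.contourArea)[:,0]
c=c[(c[:,0]>3)&(c[:,1]>3)&(c[:,0]<556)]
print("deck z",np.median(X[...,2][dk>0]))
P=plane(m,c,.1)[:,:2]
def line(a,b):  # robust line near coarse pixel ends (800 scale)
    A,B=plane(m,[np.array(a)*.7,np.array(b)*.7],.1)[:,:2]; n=np.array([-(B-A)[1],(B-A)[0]]);n/=np.linalg.norm(n)
    tt=((P-A)@(B-A))/np.dot(B-A,B-A); q=P[(abs((P-A)@n)<.008)&(tt>.05)&(tt<.95)].astype(np.float32)
    l=cv2.fitLine(q,cv2.DIST_HUBER,0,.01,.01).ravel(); return l,len(q)
for nm,a,b in [("near",(175,200),(545,345)),("right",(545,345),(713,35)),("left",(175,200),(222,20))]:
    l,n=line(a,b); print(nm,l,n,np.degrees(np.arctan2(l[1],l[0])))
# amber vials
a=((g[...,0]>5)&(g[...,0]<22)&(g[...,1]>150)&(g[...,2]>120)).astype(np.uint8); a[180:]=0
n,_,st,ce=cv2.connectedComponentsWithStats(a)
for i in range(1,n):
    if st[i,4]>8: print(st[i],ce[i],plane(m,ce[i],.12)[0,:2])
E
python3 col.py
```

```text
deck z 0.10051666307990999
near [0.1487 0.9889 0.4634 0.0535] 233 81.44605
right [ 0.9889 -0.1486  0.5723 -0.1183] 195 -8.546169
left [ 0.9891 -0.1475  0.5478  0.1885] 113 -8.483083
[292   1  11   5  15] [296.8667   3.5333] [0.643  0.0543]
[239   3  10   5  12] [244.0833   5.8333] [0.6303 0.0986]
[224  16   9   3  10] [228.3  17.4] [0.6182 0.1103]
[216  28   6   7   9] [219.      31.3333] [0.6053 0.1162]
[309 119  12  11  49] [313.6531 124.2041] [0.5479 0.0127]
[295 128  11  12  68] [299.7353 132.9853] [0.5367 0.0236]
[246 130  11  12  73] [251.3425 135.1644] [0.5235 0.0687]
[279 133  11  12  70] [283.9857 137.9714] [0.5285 0.0373]
[263 134  10  12  67] [267.6418 138.7015] [0.524  0.0526]
```

Request:
{"method": "drive_tool", "body": {"moves": "0.15 -0.9 0 0 0 0;0.15 -0.9 0 0 0 0;0.15 -0.9 0 0 0 0;0.15 -0.9 0 0 0 0;0.15 -0.9 0 0 0 0;0.15 -0.9 0 0 0 0;0 0 0 0 0 0;0 0 0 0 0 0;0 0 0 0 0 0"}}

```text
time: 3.15
tool_pos: [0.4652, 0.3047, 0.3939]
ee_rot: [180.0, 0.0, 13.8]
contact_force: [0.0, 0.8, 0.5]
grip_width: 0.0854
finger_force: 0.0
```

Run:
```python
from h import *
np.set_printoptions(precision=4,suppress=True)
s,m,p,d=snap("wrist","w2"); print(s["tool_pos"],s["ee_rot"],s["qpos"])
cv2.imwrite("pics/w2x.png",cv2.resize(p[60:360,100:460,::-1],(720,600),interpolation=cv2.INTER_CUBIC))
s,m,p,d=load("w1")
th=-.1489;x=np.array([np.cos(th),np.sin(th)]);y=np.array([-x[1],x[0]]);C=np.array([.5815,.0319])
def loc(P): q=P[:,:2]-C; return np.c_[q@x,q@y]*1000
# slot dark
g=p.max(2); roi=np.zeros_like(g);roi[135:175,215:268]=1
k=((g<60)&(roi>0)).astype(np.uint8); n,_,st,ce=cv2.connectedComponentsWithStats(k)
for i in range(1,n):
    if st[i,4]>15: print(st[i],loc(plane(m,ce[i],.1)))
pts=np.argwhere(k)[:,::-1]; L=loc(plane(m,pts,.1)); print("slot ext",np.percentile(L,[3,97],axis=0))
for uv in [(480,56),(487,82),(488,110),(481,135)]:
    l=loc(plane(m,np.array(uv)*.7,.12))[0]; print(l,np.degrees(np.arctan2(l[1]-30,l[0]))/15)
```

```text
[0.4652 0.3047 0.3939] [179.9764   0.0174  13.8317] [21.718  19.4323 85.4154 -0.0217 75.1727 97.8919]
[223 146  20  18 166] [[-91.0457  38.2368]]
[246 154  15  17 143] [[-89.9431  17.2485]]
slot ext [[-97.1234  12.5967]
 [-83.0578  46.1814]]
[ 44.9601 -12.2965] -2.883437284648965
[ 33.0436 -22.8104] -3.864377932614537
[ 18.2048 -30.5667] -4.884703536715111
[  2.5782 -32.9093] -5.843542373846125
```

View pics/w2x.png

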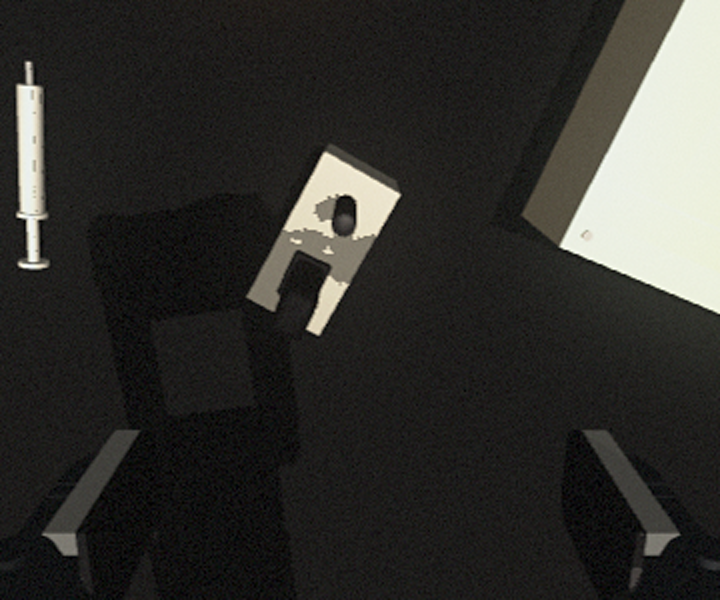

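The crop shows the stand's top face with corners at about (325,151), (400,195), (320,335) and (247,297). The thin tool is at (343,215) and the driver handle at (300,290), at the robot-side end. I'll use depth to get the handle-top and stand-top rectangles.

```bash
cat > st.py <<'E'
from h import *
import sys
np.set_printoptions(precision=4,suppress=True)
s,m,p,d=load(sys.argv[1]); K,R,t=cam(m)
v,u=np.mgrid[:420,:560]
X=(np.stack([(u-K[0,2])/K[0,0]*d,(v-K[1,2])/K[1,1]*d,d],-1)-t)@R
reg=(d>0)&(np.hypot(X[...,0]-.44,X[...,1]-.325)<.09)
def rect(lo,hi,nm):
    k=(reg&(X[...,2]>lo)&(X[...,2]<hi)).astype(np.uint8); n,lb,st,ce=cv2.connectedComponentsWithStats(k)
    for i in range(1,n):
        if st[i,4]>25:
            q=X[lb==i]; z=np.median(q[:,2]); uv=np.argwhere(lb==i)[:,::-1]
            P=plane(m,uv,z)[:,:2]; r=cv2.minAreaRect((P*1000).astype(np.float32)); print(nm,st[i],"z",z,r,"med",P.mean(0))
rect(.053,.066,"top"); rect(.122,.140,"tips"); rect(.085,.14,"upper")
E
python3 st.py w2
```

```text
top [ 224  135   77   93 2702] z 0.0607542022486674 ((445.1174011230469, 321.32598876953125), (49.99625778198242, 100.78036499023438), 74.46507263183594) med [0.4519 0.3205]
tips [266 166  13  13 131] z 0.12615718963857717 ((473.8050231933594, 313.3955993652344), (11.975041389465332, 11.83858585357666), 13.689321517944336) med [0.4742 0.3136]
tips [236 202  24  28 444] z 0.13099992965391488 ((425.6891174316406, 327.42694091796875), (18.038379669189453, 27.61151695251465), 77.47303771972656) med [0.4257 0.3273]
upper [266 160  13  19 200] z 0.12543426283140807 ((476.53070068359375, 314.0754089355469), (17.90468406677246, 11.863860130310059), 13.689112663269043) med [0.4769 0.3139]
upper [236 193  26  37 609] z 0.13029203704554393 ((430.1387023925781, 326.8228759765625), (18.911476135253906, 37.10015869140625), 77.47293090820312) med [0.43  0.327]
```

Request:
{"method": "drive_tool", "body": {"moves": "0 0 0 0 0 0.88;0 0 0 0 0 0.88;0 0 0 0 0 0.88;-0.22 -0.07 0.8 0 0 0;-0.22 -0.07 0.8 0 0 0;-0.22 -0.07 0.8 0 0 0;-0.22 -0.07 0.8 0 0 0;0 0 0.3 0 0 0;0 0 0 0 0 0;0 0 0 0 0 0"}}

```text
time: 4.45
tool_pos: [0.4265, 0.3295, 0.2204]
ee_rot: [-179.9, -0.2, -12.5]
contact_force: [-0.8, 0.8, 0.2]
grip_width: 0.085
finger_force: 0.0
```

```bash
python3 - <<'E'
from h import *
np.set_printoptions(precision=4,suppress=True)
s,m,p,d=snap("wrist","w3"); print(s["tool_pos"],s["ee_rot"],s["qpos"])
E
python3 st.py w3
```

```text
[0.4265 0.3295 0.2204] [-179.8757   -0.1654  -12.4801] [ 25.8111  30.3343  99.1702  -0.0064  50.2887 128.2951]
top [ 246  114   82  147 8096] z 0.06070909403858047 ((444.6567687988281, 321.861572265625), (49.989559173583984, 100.27751159667969), 74.4626693725586) med [0.4527 0.3199]
tips [275 150  27  27 545] z 0.12623727958909317 ((473.8465576171875, 313.94012451171875), (12.204301834106445, 12.135022163391113), 32.38591003417969) med [0.474 0.314]
tips [ 265  237   36   51 1674] z 0.13103773175639358 ((426.1006774902344, 327.3992614746094), (17.70859718322754, 27.88292694091797), 78.46593475341797) med [0.4261 0.3274]
upper [275 142  27  35 724] z 0.1258712349532056 ((475.8659362792969, 314.1004638671875), (16.402477264404297, 12.259950637817383), 2.4532463550567627) med [0.4757 0.3138]
upper [ 265  215   36   73 2353] z 0.1303486332894856 ((431.3988952636719, 326.31903076171875), (17.784753799438477, 39.48381805419922), 78.46595764160156) med [0.4312 0.3263]
```

Request:
{"method": "drive_tool", "body": {"moves": "0 0.04 0.5 0 0 -0.1;0 0 0.5 0 0 0;0 0 0.48 0 0 0;0 0 0 0 0 0;0 0 0 0 0 0"}}

```text
time: 5.12
tool_pos: [0.4254, 0.3278, 0.1462]
ee_rot: [-179.9, -0.1, -11.4]
contact_force: [0.2, 0.1, 0.6]
grip_width: 0.0855
finger_force: 0.0
```

Request:
{"method": "drive_tool", "body": {"moves": "0 0 0 0 0 0;0 0 0 0 0 0;0 0 0 0 0 0;0 0 0 0 0 0;0 0 0 0 0 0;0 0 0 0 0 0", "grip": 255}}

```text
time: 5.88
tool_pos: [0.4247, 0.3276, 0.1453]
ee_rot: [-180.0, -0.0, -11.4]
contact_force: [-1.5, 0.0, 5.6]
grip_width: 0.0176
finger_force: 58.8
```

Request:
{"method": "drive_tool", "body": {"moves": "0 0 -0.4 0 0 0;0 0 -0.8 0 0 0;0 0 -0.8 0 0 0;0 0 -0.8 0 0 -0.29;0.2 0.45 0 0 0 0;0.4 0.8 0 0 0 0;0.46 0.9 0 0 0 0;0.46 0.9 0 0 0 0;0.4 0.8 0 0 0 0;0.2 0.45 0 0 0 0;0.06 0.24 0 0 0 0;0 0 0 0 0 0;0 0 0 0 0 0;0 0 0 0 0 0"}}

```text
time: 7.62
tool_pos: [0.4982, 0.0878, 0.2849]
ee_rot: [-180.0, 0.0, -8.4]
contact_force: [-0.1, 0.4, -1.7]
grip_width: 0.0173
finger_force: 58.8
```

Run:
```python
from h import *
np.set_printoptions(precision=4,suppress=True)
s,m,p,d=snap("wrist","w4"); print(s["tool_pos"],s["ee_rot"],s["qpos"])
T,R=tool(s); print("expected tip px",proj(m,T+R@np.array([0,0,.1433])),"slot gap px",proj(m,[.4988,.0868,.1]),"slot",proj(m,[.4970,.0749,.1]))
cv2.imwrite("pics/w4x.png",cv2.resize(p[180:405,130:430,::-1],(800,600),interpolation=cv2.INTER_CUBIC))
snap("scene","s4")
```

```text
[0.4982 0.0878 0.2849] [-179.991     0.019    -8.4438] [ -2.6846  22.612  100.1749   0.0129  57.2311  95.7523]
expected tip px [[278.1911 225.8039]] slot gap px [[279.6135 206.2738]] slot [[295.3104 206.3001]]
```

View pics/w4x.png

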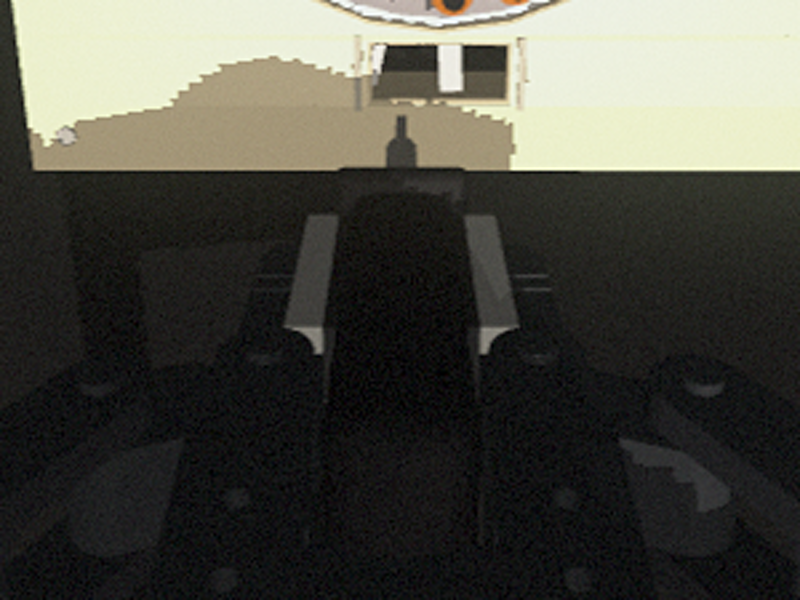

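The crop shows the blade tip at (401,116), which is full-frame (280.4,223.5). The slot is centred at (440,73), with the tooth at (450,70). The tip is within about 1.5 mm of the gap, so I'll correct by that and insert.

Request:
{"method": "drive_tool", "body": {"moves": "-0.03 -0.01 0.4 0 0 0;0 0 0.5 0 0 0;0 0 0.37 0 0 0;0 0 0 0 0 0;0 0 0 0 0 0"}}

```text
time: 8.35
tool_pos: [0.4976, 0.0878, 0.222]
ee_rot: [-180.0, -0.1, -8.5]
contact_force: [0.2, 0.7, -1.8]
grip_width: 0.0173
finger_force: 58.7
```

Request:
{"method": "drive_tool", "body": {"moves": "0 0.11 0 0 0 0;0 0.1 0 0 0 0;0 0.08 0 0 0 0;0 0.08 0 0 0 0;0 0.08 0 0 0 0;0 0.08 0 0 0 0;0 0 0 0 0 0;0 0 0 0 0 0"}}

```text
time: 9.35
tool_pos: [0.493, 0.0612, 0.2213]
ee_rot: [180.0, 0.0, -8.5]
contact_force: [-0.4, 0.3, -1.2]
grip_width: 0.0177
finger_force: 58.9
```

```bash
cat > ang.py <<'E'
from h import *
import sys
np.set_printoptions(precision=4,suppress=True)
s,m,p,d=snap("top",sys.argv[1]); print(s["time"])
x=np.array([np.cos(-.1489),np.sin(-.1489)]);y=np.array([-x[1],x[0]]);A=np.array([.586,.0616])
# brightness/colour round the vial circle at cap height
for z in (.12,):
    a=np.radians(np.arange(-90,90,7.5)); P=np.c_[A+.064*(np.cos(a)[:,None]*x+np.sin(a)[:,None]*y),np.full(len(a),z)]
    for q,t in zip(proj(m,P),np.degrees(a)): u,v=np.round(q).astype(int); print(t/15,p[v,u],end=" ")
E
python3 ang.py t1
```

```text
9.35
-6.0 [206 188 175] -5.5 [201 186 179] -5.0 [219 199 186] -4.5 [213 198 190] -3.9999999999999996 [212 186 165] -3.5000000000000004 [216 203 196] -3.0 [209 178 153] -2.5 [217 201 189] -1.9999999999999998 [212 185 166] -1.5 [218 204 194] -0.9999999999999999 [234 234 235] -0.49999999999999994 [233 233 233] 0.0 [214 210 208] 0.49999999999999994 [150 145 140] 0.9999999999999999 [215 218 220] 1.5 [231 231 232] 1.9999999999999998 [228 228 229] 2.5 [225 222 220] 3.0 [225 223 224] 3.5000000000000004 [208 203 201] 3.9999999999999996 [232 232 233] 4.5 [180 168 162] 5.0 [183 186 187] 5.5 [109 123 129]
```

Request:
{"method": "drive_tool", "body": {"moves": "0 0 -0.4 0 0 0;0 0 -0.4 0 0 0;0 0 0 0 0 0;0 -0.27 0 0 0 0;0 -0.27 0 0 0 0;0 0 0 0 0 0;0 0 0.4 0 0 0;0 0 0.4 0 0 0;0 0 0 0 0 0;0 0.12 0 0 0 0;0 0.1 0 0 0 0;0 0.08 0 0 0 0;0 0.08 0 0 0 0;0 0.08 0 0 0 0;0 0.08 0 0 0 0;0 0 0 0 0 0;0 0 0 0 0 0"}}

```text
time: 11.52
tool_pos: [0.4932, 0.0612, 0.2215]
ee_rot: [180.0, -0.0, -8.5]
contact_force: [0.3, 0.9, -0.5]
grip_width: 0.0176
finger_force: 59.4
```

```bash
python3 ang.py t2
```

```text
11.525
-6.0 [205 188 177] -5.5 [202 186 178] -5.0 [222 200 186] -4.5 [212 198 192] -3.9999999999999996 [213 186 167] -3.5000000000000004 [215 202 195] -3.0 [209 179 154] -2.5 [217 201 190] -1.9999999999999998 [211 186 169] -1.5 [218 203 193] -0.9999999999999999 [208 175 146] -0.49999999999999994 [214 195 184] 0.0 [209 206 204] 0.49999999999999994 [150 145 139] 0.9999999999999999 [217 218 220] 1.5 [231 231 231] 1.9999999999999998 [228 229 231] 2.5 [223 220 220] 3.0 [225 223 224] 3.5000000000000004 [208 203 201] 3.9999999999999996 [228 228 229] 4.5 [177 165 158] 5.0 [182 185 188] 5.5 [113 126 134]
```

Two teeth have moved and the first open vial is at −1, so one more stroke is needed. I'll do it and then lift out.

Request:
{"method": "drive_tool", "body": {"moves": "0 0 -0.4 0 0 0;0 0 -0.4 0 0 0;0 0 0 0 0 0;0 -0.27 0 0 0 0;0 -0.27 0 0 0 0;0 0 0 0 0 0;0 0 0.4 0 0 0;0 0 0.4 0 0 0;0 0 0 0 0 0;0 0.12 0 0 0 0;0 0.1 0 0 0 0;0 0.08 0 0 0 0;0 0.08 0 0 0 0;0 0.08 0 0 0 0;0 0.08 0 0 0 0;0 0 0 0 0 0;0 0 0 0 0 0;0 0 0 0 0 0"}}

```text
time: 13.82
tool_pos: [0.4932, 0.0612, 0.2214]
ee_rot: [180.0, 0.0, -8.5]
contact_force: [0.3, 0.4, -1.0]
grip_width: 0.0172
finger_force: 59.5
```

Request:
{"method": "drive_tool", "body": {"moves": "0 0 -0.4 0 0 0;0 0 -0.4 0 0 0;0 0 -0.5 0 0 0;-0.5 -0.2 -0.4 0 0 0;-0.5 -0.2 0 0 0 0;0 0 0 0 0 0;0 0 0 0 0 0;0 0 0 0 0 0"}}

```text
time: 14.82
tool_pos: [0.4477, 0.0881, 0.3062]
ee_rot: [180.0, -0.0, -8.6]
contact_force: [0.6, 0.1, -0.7]
grip_width: 0.0175
finger_force: 59.5
```

```bash
python3 ang.py t3
python3 - <<'E'
from h import *
s,m,p,d=snap("wrist","w5"); print(s["tool_pos"],s["ee_rot"],s["qpos"])
c=p[0:225,130:430,::-1]
cv2.imwrite("pics/w5x.png",cv2.resize(c,(800,600),interpolation=cv2.INTER_CUBIC))
E
```

```text
14.825
-6.0 [214 192 177] -5.5 [206 187 178] -5.0 [217 194 179] -4.5 [209 194 187] -3.9999999999999996 [206 180 160] -3.5000000000000004 [209 197 189] -3.0 [203 174 150] -2.5 [212 195 186] -1.9999999999999998 [206 180 164] -1.5 [210 196 185] -0.9999999999999999 [199 166 141] -0.49999999999999994 [209 191 178] 0.0 [179 153 135] 0.49999999999999994 [141 116  99] 0.9999999999999999 [209 210 213] 1.5 [224 224 225] 1.9999999999999998 [222 222 223] 2.5 [219 215 214] 3.0 [219 217 218] 3.5000000000000004 [199 195 194] 3.9999999999999996 [225 224 224] 4.5 [171 160 153] 5.0 [214 215 217] 5.5 [176 171 167] [0.44762187 0.08807268 0.30621532] [ 1.79988788e+02 -1.35215004e-02 -8.56409952e+00] [-2.94463740e+00  1.70699416e+01  1.05279170e+02 -1.47773969e-02
  5.76385306e+01  9.56273718e+01]
```

View pics/w5x.png

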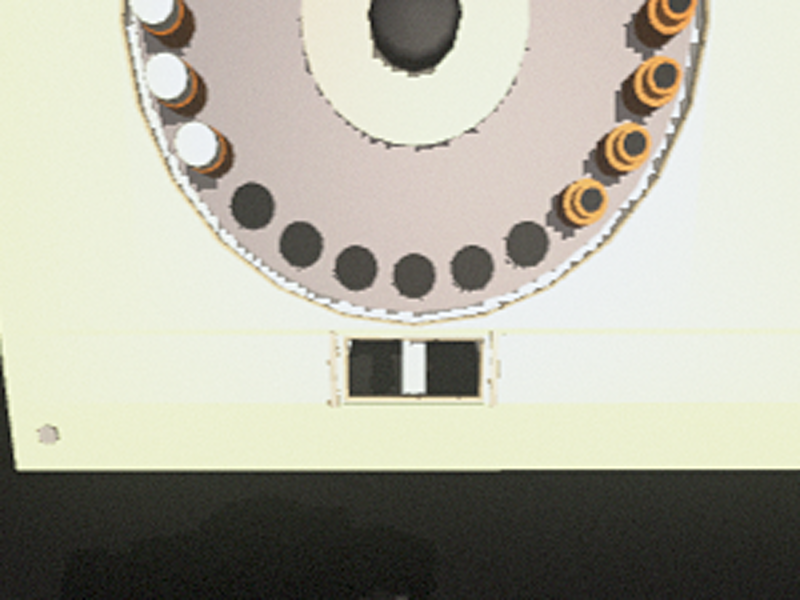

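The slot crop shows a tooth centred at (413,367). The empty place at (413,275) lines up with it, so the carousel has moved on exactly three teeth and rests. Now I'll take the driver back.

Request:
{"method": "drive_tool", "body": {"moves": "0 0 0 0 0 0.28;-0.1 -0.4 0 0 0 0;-0.26 -0.84 0 0 0 0;-0.26 -0.84 0 0 0 0;-0.26 -0.84 0 0 0 0;-0.26 -0.84 0 0 0 0;-0.2 -0.6 0 0 0 0;-0.06 -0.25 0 0 0 0;0 0 0 0 0 0;0 0 0 0 0 0;0 0 0 0 0 0"}}

```text
time: 16.3
tool_pos: [0.4237, 0.3272, 0.3064]
ee_rot: [180.0, 0.0, -11.4]
contact_force: [-0.2, -0.5, -1.5]
grip_width: 0.0171
finger_force: 59.6
```

Run:
```python
from h import *
np.set_printoptions(precision=4,suppress=True)
s,m,p,d=snap("wrist","w6"); print(s["tool_pos"],s["ee_rot"],s["qpos"])
T,R=tool(s); print("tip exp",proj(m,T+R@np.array([0,0,.1433])),"hole",proj(m,[.4235,.3278,.06]))
cv2.imwrite("pics/w6x.png",cv2.resize(p[120:345,130:430,::-1],(800,600),interpolation=cv2.INTER_CUBIC))
```

```text
[0.4237 0.3272 0.3064] [179.9727   0.0096 -11.4193] [ 25.7182  23.1564  94.7854  -0.018   62.0823 127.146 ]
tip exp [[278.1903 225.8868]] hole [[277.9113 188.507 ]]
```

View pics/w6x.png

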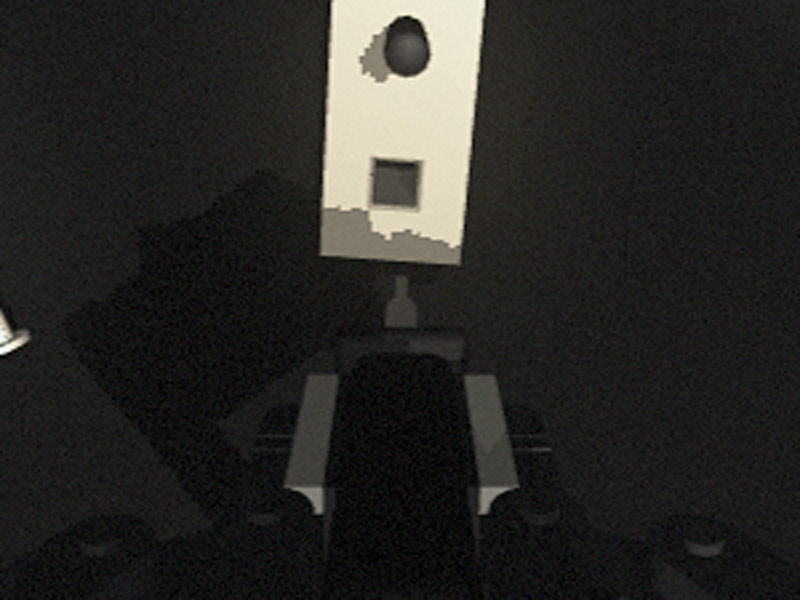

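The crop shows the hole at (396,183) and the tip at (401,277), the same offset in the hand as before. The two agree within 2 mm, so I'll lower it.

Request:
{"method": "drive_tool", "body": {"moves": "0 -0.02 0.5 0 0 0;0 0 0.6 0 0 0;0 0 0.6 0 0 0;0 0 0.6 0 0 0;0 0 0.5 0 0 0;0 0 0.3 0 0 0;0 0 0.08 0 0 0;0 0 0 0 0 0;0 0 0 0 0 0"}}

```text
time: 17.48
tool_pos: [0.4241, 0.3295, 0.1483]
ee_rot: [-179.9, -0.1, -11.3]
contact_force: [-1.1, 0.6, -1.4]
grip_width: 0.0175
finger_force: 59.6
```

Request:
{"method": "drive_tool", "body": {"moves": "0 0 0.05 0 0 0;0 0 0 0 0 0"}}

```text
time: 17.73
tool_pos: [0.4239, 0.3294, 0.1453]
ee_rot: [-180.0, -0.1, -11.3]
contact_force: [-0.0, 1.0, -0.6]
grip_width: 0.0176
finger_force: 59.8
```

Request:
{"method": "drive_tool", "body": {"moves": "0 0 0 0 0 0;0 0 0 0 0 0;0 0 0 0 0 0;0 0 0 0 0 0;0 0 0 0 0 0;0 0 -0.5 0 0 0;0 0 -0.8 0 0 0;0 0 -0.8 0 0 0;0 0 -0.8 0 0 0;0 0 -0.8 0 0 0;0 0 0 0 0 0;0 0 0 0 0 0", "grip": 0}}

```text
time: 19.23
tool_pos: [0.423, 0.329, 0.3294]
ee_rot: [180.0, 0.1, -11.3]
contact_force: [0.1, -0.7, 0.3]
grip_width: 0.0852
finger_force: 0.0
```

```bash
python3 - <<'E'
from h import *
s,m,p,d=snap("wrist","w7"); print(s["tool_pos"],s["ee_rot"],s["qpos"])
E
python3 st.py w7
python3 - <<'E'
from h import *
np.set_printoptions(precision=4,suppress=True)
th=-.1489;x=np.array([np.cos(th),np.sin(th)]);y=np.array([-x[1],x[0]]);C=np.array([.5815,.0319])
print("pivot",C-.025*x-.113*y)
E
```

```text
[0.42301973 0.32897999 0.3293781 ] [ 1.79956486e+02  5.59109309e-02 -1.13321080e+01] [ 2.59179071e+01  2.15984042e+01  9.31196990e+01 -8.74501502e-04
  6.53527409e+01  1.27250359e+02]
top [ 254  105   59  106 4159] z 0.06073601707023604 ((444.5264587402344, 321.6259765625), (49.97117233276367, 100.06430053710938), 74.47376251220703) med [0.4514 0.3199]
tips [277 127  16  17 214] z 0.12626588354908155 ((473.6122131347656, 313.8418884277344), (11.599164009094238, 12.107237815856934), 78.6214370727539) med [0.4737 0.3137]
tips [269 184  22  33 681] z 0.13109485681575941 ((424.518798828125, 327.6842041015625), (17.04868507385254, 26.668930053710938), 78.59169006347656) med [0.4242 0.3278]
upper [277 124  16  20 256] z 0.12599679742869507 ((474.6829528808594, 313.6224060058594), (11.610539436340332, 14.354982376098633), 78.62259674072266) med [0.4748 0.3137]
upper [269 175  22  42 864] z 0.1306945387958821 ((427.95513916015625, 326.9905090332031), (17.07406234741211, 33.94658660888672), 78.59150695800781) med [0.4275 0.3271]
pivot [ 0.54   -0.0761]
```

The driver is seated and upright: its top is at z = 0.131 as before and 1 mm from the hole axis. On to the toggle.

Request:
{"method": "drive_tool", "body": {"moves": "0 0 0 0 0 -0.28;0.2 0.4 0 0 0 0;0.43 0.9 0 0 0 0;0.43 0.9 0 0 0 0;0.43 0.9 0 0 0 0;0.43 0.9 0 0 0 0;0.43 0.9 0 0 0 0;0.43 0.9 0 0 0 0;0.43 0.9 0 0 0 0;0.3 0.6 0 0 0 0;0.2 0.3 0 0 0 0;0 0 0 0 0 0;0 0 0 0 0 0;0 0 0 0 0 0", "grip": 120}}

```text
time: 21.02
tool_pos: [0.5502, -0.0726, 0.3299]
ee_rot: [-180.0, 0.0, -8.4]
contact_force: [0.4, -0.1, 0.7]
grip_width: 0.0451
finger_force: 0.0
```

Run:
```python
from h import *
np.set_printoptions(precision=4,suppress=True)
s,m,p,d=snap("wrist","w8"); print(s["tool_pos"],s["ee_rot"],s["qpos"],s["grip_width"])
th=-.1489;x=np.array([np.cos(th),np.sin(th),0]);y=np.array([-x[1],x[0],0]);z=np.array([0,0,1.]);V=np.array([.54,-.0761,.1])
for a in (-.35,.35):
  l=np.cos(a)*z+np.sin(a)*x; print(a,[proj(m,V+k*l)[0].round(1) for k in (0,.01,.019,.037,.048)])
u,v=proj(m,V)[0].astype(int); print(u,v)
c=p[v-90:v+60,u-100:u+100]; cv2.imwrite("pics/w8x.png",cv2.resize(c[:,:,::-1],(800,600),interpolation=cv2.INTER_CUBIC))
K,R,t=cam(m);vv,uu=np.mgrid[:420,:560]
X=(np.stack([(uu-K[0,2])/K[0,0]*d,(vv-K[1,2])/K[1,1]*d,d],-1)-t)@R
k=(d>0)&(np.hypot(X[...,0]-.54,X[...,1]+.0761)<.04)&(X[...,2]>.105)
Q=(X[k]-V); L=np.c_[Q@x,Q@y,Q[:,2]]*1000
for lo in range(5,50,5):
  q=L[(L[:,2]>=lo)&(L[:,2]<lo+5)]
  if len(q): print(lo,len(q),np.percentile(q,[5,50,95],axis=0)[:,:2].round(1).tolist())
```

```text
[ 0.5502 -0.0726  0.3299] [-179.977     0.0413   -8.4284] [-19.06    23.0787  90.4844   0.0163  66.4817  79.3619] 0.04508923749175123
-0.35 [array([284.2, 202.7]), array([284.3, 209.5]), array([284.4, 215.9]), array([284.6, 229.6]), array([284.8, 238.7])]
0.35 [array([284.2, 202.7]), array([284.3, 201.9]), array([284.5, 201.2]), array([284.8, 199.6]), array([285. , 198.5])]
284 202
5 33 [[2.1, -4.4], [5.5, 1.1], [6.6, 5.9]]
10 71 [[1.7, -5.6], [2.9, 0.3], [6.5, 5.9]]
15 111 [[-2.0, -6.5], [1.0, 0.4], [5.4, 7.2]]
20 31 [[-2.5, -4.7], [-0.5, 0.4], [0.4, 6.7]]
25 67 [[-3.7, -5.9], [-1.9, 0.5], [-0.7, 6.3]]
30 112 [[-16.6, -6.0], [-4.9, 0.9], [-2.7, 7.0]]
35 148 [[-12.0, -5.1], [-7.9, 0.5], [-4.6, 6.2]]
40 75 [[-18.7, -3.6], [-13.5, 0.6], [-10.7, 4.6]]
45 36 [[-16.8, -2.7], [-15.0, 0.6], [-11.8, 3.2]]
```

View pics/w8x.png

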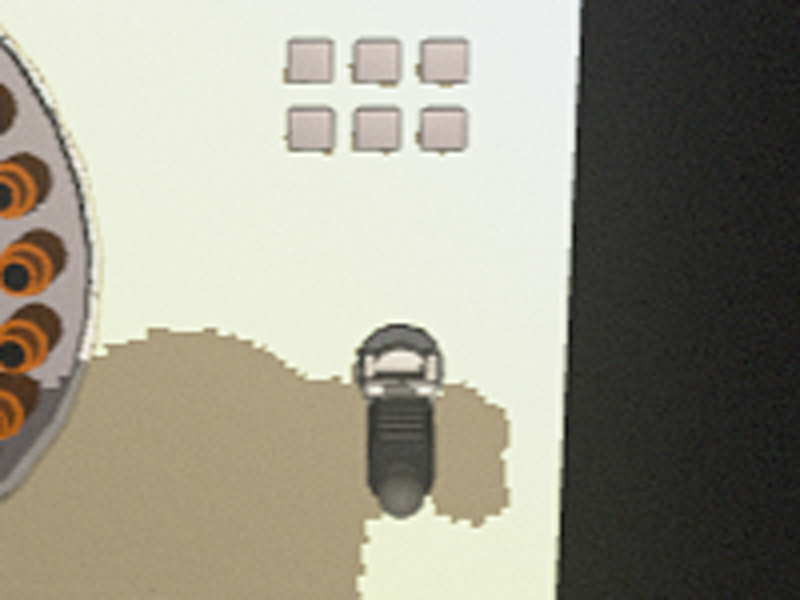

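The crop shows the lever leaning to the robot side. The bushing is at (400,370), the collar at (400,445) and its round end at (402,492), all matching the model. Now I'll tilt the tool to line up with the lever.

Request:
{"method": "drive_tool", "body": {"moves": "0 0 0 0 1 0;0 0 0 0 1 0;-0.59 0.03 0.39 0 0 0;-0.59 0.03 0.39 0 0 0;-0.59 0.02 0.39 0 0 0;0 0 0 0 0 0;0 0 0 0 0 0;0 0 0 0 0 0"}}

```text
time: 22.08
tool_pos: [0.4895, -0.0691, 0.2462]
ee_rot: [179.9, -20.2, -8.5]
contact_force: [-0.9, -0.1, 0.2]
grip_width: 0.045
finger_force: 0.0
```

```bash
cat > tg.py <<'E'
from h import *
np.set_printoptions(precision=4,suppress=True)
s=get_state();T,R=tool(s)
th=-.1489;x=np.array([np.cos(th),np.sin(th),0]);y=np.array([-x[1],x[0],0]);V=np.array([.5393,-.0750,.1])
print(s["qpos"],s["grip_width"]); print("pivot in tool mm",R.T@(V-T)*1000,"tilt",np.degrees(np.arctan2(R[:,2]@x,-R[2,2])),"y err",R[:,1]@x,R[2,1])
E
python3 tg.py
```

```text
[-23.3612  21.7177 115.2054  12.4799  23.9512  64.5692] 0.04503367250351851
pivot in tool mm [ -3.5176  -1.6869 154.481 ] tilt 20.240114255613513 y err 0.0004607846813164963 0.0010745974855984747
```

Request:
{"method": "drive_tool", "body": {"moves": "-0.07 -0.03 0 0 0 0;0 0 0.5 0 0 0;0 0 0.5 0 0 0;0 0 0.21 0 0 0;0 0 0 0 0 0;0 0 0 0 0 0"}}

```text
time: 22.82
tool_pos: [0.5051, -0.0697, 0.1872]
ee_rot: [180.0, -20.0, -8.5]
contact_force: [-0.2, 0.3, 0.5]
grip_width: 0.045
finger_force: 0.0
```

```bash
python3 tg.py
```

```text
[-22.5862  29.6495 115.8625  17.8723  15.7178  59.5134] 0.04496312724751462
pivot in tool mm [ 2.595   0.1433 93.7977] tilt 20.046538197150323 y err 9.63112201147126e-05 0.00015253518188288948
```

Request:
{"method": "drive_tool", "body": {"moves": "0.05 0 0 0 0 0;0 0 0 0 0 0;0 0 0 0 0 0"}}

```text
time: 23.2
tool_pos: [0.5075, -0.0701, 0.1878]
ee_rot: [180.0, -20.0, -8.5]
contact_force: [0.1, 0.2, 0.4]
grip_width: 0.0455
finger_force: 0.0
```

Request:
{"method": "drive_tool", "body": {"moves": "0 0 0 0 0 0;0 0 0 0 0 0;0 0 0 0 0 0;0 0 0 0 0 0;0 0 0 0 0 0", "grip": 255}}

```text
time: 23.82
tool_pos: [0.5073, -0.0695, 0.1877]
ee_rot: [-180.0, -20.0, -8.5]
contact_force: [-0.0, 5.2, 5.8]
grip_width: 0.0119
finger_force: 59.1
```

```bash
python3 tg.py
```

```text
[-22.469   29.6817 115.5166  17.451   16.0733  60.059 ] 0.0119242758961897
pivot in tool mm [ 0.5656  0.7155 93.5093] tilt 19.98559800769241 y err 0.0003134041385433762 -0.000659810490776732
```

Request:
{"method": "drive_tool", "body": {"moves": "0 0 -0.05 0 0 0;0 0 -0.05 0 0 0;0 0 -0.05 0 0 0;0 0 0 0 0 0;0 0 0 0 0 0"}}

```text
time: 24.45
tool_pos: [0.5051, -0.0693, 0.1939]
ee_rot: [-179.9, -19.9, -8.5]
contact_force: [3.9, 4.1, -4.3]
grip_width: 0.0125
finger_force: 58.5
```

```bash
python3 tg.py
python3 - <<'E'
from h import *
s,m,p,d=snap("wrist","w9"); print(s["contact_force"])
cv2.imwrite("pics/w9x.png",cv2.resize(p[180:405,130:430,::-1],(800,600),interpolation=cv2.INTER_CUBIC))
E
```

```text
[-22.552   28.8187 115.544   16.6509  16.9283  60.8352] 0.012459940754392761
pivot in tool mm [  0.5872   0.6323 100.0882] tilt 19.940605948454035 y err 6.274643737837032e-05 -0.0008627978394063728
[ 3.94631702  4.11386658 -4.34903465]
```

View pics/w9x.png

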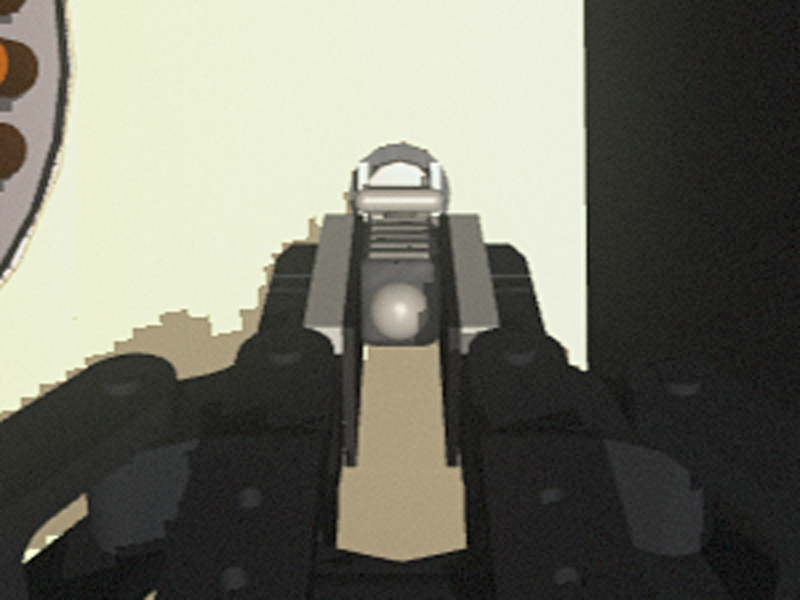

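The crop shows both pads on the collar at (400,240), below the round end at (398,305). The wrist force matches the spring load, so the collar is up. I'll lift about 1 mm more and start the swing.

Request:
{"method": "drive_tool", "body": {"moves": "0 0 -0.02 0 0 0;0 0 0 0 0 0;0.14 0 0.005 0 -0.4 0;0.14 0 0.005 0 -0.4 0;0.14 0 0.005 0 -0.4 0;0 0 0 0 0 0"}}

```text
time: 25.25
tool_pos: [0.5251, -0.0723, 0.1994]
ee_rot: [-179.9, -7.9, -8.5]
contact_force: [1.9, 3.6, -5.2]
grip_width: 0.0125
finger_force: 59.3
```

```bash
python3 tg.py
```

```text
[-20.6668  30.2484 105.6718   2.8948  36.3927  75.6559] 0.01251058809489113
pivot in tool mm [  0.6182   0.7061 100.4543] tilt 7.909216736791185 y err -3.736408096271135e-05 -0.0010751640733892669
```

Request:
{"method": "drive_tool", "body": {"moves": "0.14 0 0.005 0 -0.4 0;0.14 0 0.005 0 -0.4 0;0.14 0 0.005 0 -0.4 0;0.14 0 0.005 0 -0.4 0;0.14 0 0.005 0 -0.4 0;0.14 0 0.005 0 -0.4 0;0.14 0 0.005 0 -0.4 0;0 0 0 0 0 0;0 0 0 0 0 0"}}

```text
time: 26.38
tool_pos: [0.5724, -0.0794, 0.1945]
ee_rot: [-179.9, 19.9, -8.5]
contact_force: [2.1, 4.0, -6.0]
grip_width: 0.0123
finger_force: 59.3
```

```bash
python3 tg.py
```

```text
[-17.7694  40.7974  83.3033  -3.1446  75.5834  82.0943] 0.012312832490260878
pivot in tool mm [  0.805    0.7355 100.211 ] tilt -19.888342671949275 y err -0.0006054707420069663 -0.001380675555781221
```

Request:
{"method": "drive_tool", "body": {"moves": "0 0 0.05 0 0 0;0 0 0.05 0 0 0;0 0 0.04 0 0 0;0 0 0 0 0 0;0 0 0 0 0 0"}}

```text
time: 27.0
tool_pos: [0.5704, -0.0791, 0.1894]
ee_rot: [-179.9, 19.8, -8.5]
contact_force: [3.3, 4.6, -3.9]
grip_width: 0.0123
finger_force: 59.4
```

```bash
python3 tg.py
```

```text
[-17.7906  41.048   83.7993  -3.1805  74.7768  82.1272] 0.01228575205512952
pivot in tool mm [ 0.7812  0.6944 94.7346] tilt -19.831043382662067 y err -0.0005194583284027813 -0.0009443809591739363
```

Request:
{"method": "drive_tool", "body": {"moves": "0 0 0.03 0 0 0;0 0 0 0 0 0"}}

```text
time: 27.25
tool_pos: [0.5702, -0.079, 0.1885]
ee_rot: [-179.9, 19.8, -8.5]
contact_force: [2.6, 4.7, -2.5]
grip_width: 0.0122
finger_force: 59.6
```

Request:
{"method": "drive_tool", "body": {"moves": "0 0 0 0 0 0;0 0 0 0 0 0;0 0 0 0 0 0;0 0 0 0 0 0;0 0 -0.4 0 0 0;0 0 -0.8 0 0 0;0 0 -0.8 0 0 0;0 0 0 0 1 0;0 0 0 0 1 0;0 0 -0.8 0 0 0;-0.8 0 -0.4 0 0 0;0 0 0 0 0 0;0 0 0 0 0 0", "grip": 120}}

```text
time: 28.88
tool_pos: [0.5639, -0.0787, 0.3414]
ee_rot: [180.0, -0.0, -8.5]
contact_force: [0.0, -0.5, 0.1]
grip_width: 0.0451
finger_force: 0.0
```

```bash
python3 - <<'E'
from h import *
np.set_printoptions(precision=4,suppress=True)
s,m,p,d=snap("wrist","w10"); print(s["tool_pos"],s["ee_rot"])
th=-.1489;x=np.array([np.cos(th),np.sin(th),0]);y=np.array([-x[1],x[0],0]);z=np.array([0,0,1.]);V=np.array([.54,-.0756,.1])
for a in (.3,.35): print(a,[proj(m,V+k*(np.cos(a)*z+np.sin(a)*x))[0].round(1) for k in (0,.019,.037,.048)])
u,v=proj(m,V)[0].astype(int);u=min(max(u,100),460);v=min(max(v,90),330); print(u-100,v-90)
K,R,t=cam(m);vv,uu=np.mgrid[:420,:560]
X=(np.stack([(uu-K[0,2])/K[0,0]*d,(vv-K[1,2])/K[1,1]*d,d],-1)-t)@R
k=(d>0)&(np.hypot(X[...,0]-.54,X[...,1]+.0756)<.04)&(X[...,2]>.105)
Q=(X[k]-V); L=np.c_[Q@x,Q@y,Q[:,2]]*1000
for lo in range(5,50,5):
  q=L[(L[:,2]>=lo)&(L[:,2]<lo+5)]
  if len(q): print(lo,len(q),np.percentile(q,[5,50,95],axis=0)[:,:2].round(1).tolist())
c=p[v-90:v+60,u-100:u+100]; cv2.imwrite("pics/w10x.png",cv2.resize(c[:,:,::-1],(800,600),interpolation=cv2.INTER_CUBIC))
E
python3 ang.py t5
```

```text
[ 0.5639 -0.0787  0.3414] [179.9859  -0.0329  -8.5379]
0.3 [array([279.1, 214.5]), array([279.1, 214.8]), array([279. , 215.2]), array([279. , 215.4])]
0.35 [array([279.1, 214.5]), array([279.1, 213.7]), array([279. , 212.9]), array([279. , 212.4])]
179 124
5 3 [[-5.5, -9.2], [0.3, -0.8], [0.3, 7.5]]
10 13 [[-6.9, -3.0], [-5.7, 1.0], [-5.1, 5.6]]
15 22 [[-6.6, -8.0], [-3.8, -6.2], [0.2, 7.1]]
25 2 [[14.7, -6.1], [15.4, 0.0], [16.1, 6.1]]
30 106 [[8.1, -6.7], [16.4, 0.0], [18.5, 6.8]]
35 91 [[4.2, -5.8], [6.9, 0.0], [11.8, 5.9]]
40 68 [[10.8, -4.1], [15.7, -0.4], [18.4, 4.1]]
45 37 [[11.7, -2.4], [14.4, 0.0], [17.3, 2.4]]
28.925
-6.0 [142 158 167] -5.5 [138 156 165] -5.0 [135 153 163] -4.5 [137 155 164] -3.9999999999999996 [137 153 162] -3.5000000000000004 [137 151 158] -3.0 [196 165 140] -2.5 [222 206 196] -1.9999999999999998 [217 192 175] -1.5 [222 206 197] -0.9999999999999999 [210 178 151] -0.49999999999999994 [219 200 189] 0.0 [190 163 144] 0.49999999999999994 [148 121 104] 0.9999999999999999 [221 222 225] 1.5 [235 236 236] 1.9999999999999998 [233 232 234] 2.5 [230 227 225] 3.0 [230 229 229] 3.5000000000000004 [208 204 202] 3.9999999999999996 [236 236 236] 4.5 [183 169 164] 5.0 [226 226 229] 5.5 [188 182 180]
```

View pics/w10x.png

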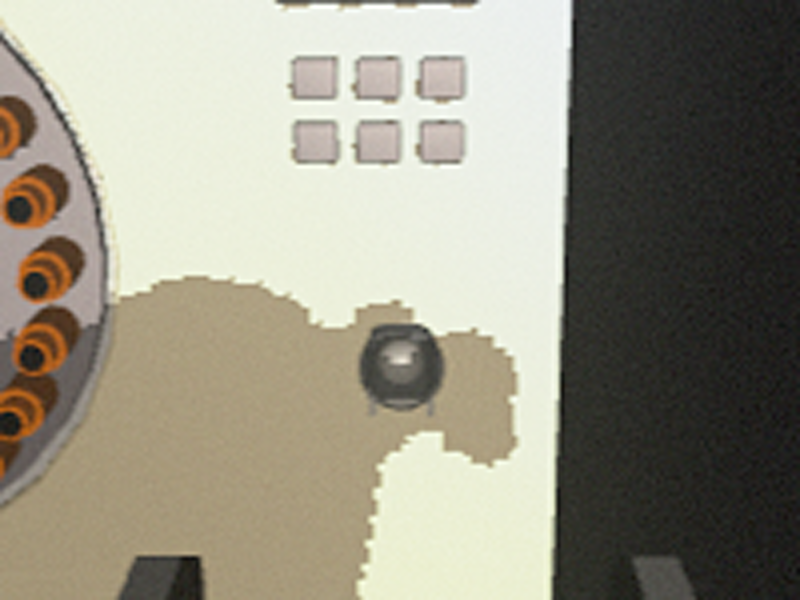

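The crop shows the lever leaning to the far side with its end at (400,355). The collar's top face comes out about 37 mm along the lever, so it is fully down. The carousel is unchanged, and I'm handing in.

```bash
python3 -c "
from plant import *
print(sign_off())"
```

```text
the job is handed in; nothing more can be done
None
```

The job is handed in at about 29 s of robot time: by the camera checks the first open vial is under the nozzle, the screwdriver is seated upright in its hole, and the toggle is over on the far side with its collar down; no verdict came back.

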